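Reset the queue-ticket unit at the service counter

ROBOT

A 7-joint arm with a two-finger parallel gripper is mounted at the origin on the work surface. World frame = base frame: x ahead of the robot, y to its left, z up, the work surface at z = 0. Lengths are in m, angles in degrees, forces in N, time in s.
With the tool pointing down it reaches from about 0.35 to 0.9 m from the base axis. Payload 8.1 kg.
Tool frame: the origin (TCP) lies on the mounting face of the last link; the fingertips stand 173 mm ahead of it and the grasp point (between the pads) lies 155 mm ahead of it; z points along the fingers, x is the direction in which the jaws open and shut, and the axes are right-handed (so a half turn about z gives the same grasp; the last joint's range is limited). The gripper opens to 85 mm and grips with 20 to 120 N. Pads are 22 mm wide; open, the fingers measure 114 mm over their backs; the gripper's body (76 mm by 85 mm) begins 54 mm behind the grasp point. The pads swing forward as they close: fully open they stand 13 mm farther back than shut.
Start: joints at [67.288, 24.895, 1.432, 90.138, -0.665, 64.973, -4.303], TCP at [0.181, -0.598, 0.405] pointing down, gripper open.
Joint ranges: [-149.89, 149.89], [-25.12, 119.58], [-72.63, 75.52], [4.76, 147.25], [-75.54, 255.54], [6.69, 114.76], [-157.13, 157.13]. Speed limits (degrees/s): [127.2, 127.2, 172.46, 172.46, 180, 180, 180].

INTERFACE

Orientations are given as a 3x3 rotation matrix whose columns are the frame's x, y, z axes.
In Python, from station import sensors, viewer, order, spotter gives the robot as it stands.
- The arm moves only by the tool carry_out, never from a script. Its argument "motion" is a list of rows, each a list of 5 numbers: the closure, from 0 (fully open) to 1 (shut), then the shift along the tool's x, y, z in mm, then the turn about the tool's z in degrees. A call has exactly 8 rows; each row is the pose to reach, as a shift and turn from the pose commanded when the call began, along the tool's axes at that moment; what a row does not reach only later rows make up. A row lasts 1/12 s, in which the tool goes at most 41.7 mm and 7.16 degrees, less where a joint would pass 70% of its speed; a pose out of reach is approached as far as the arm can. A call with a gripper value outside its range is refused whole. The fingers move at their own pace and stop on an object; the grip force is fixed at half the most. Time passes only in rows, so rows that repeat a pose let the fingers close, or fill a call up. It gives the time, the measured TCP pose, the force and the opening at its end, in the units of the state.
- sensors.sense(): the state, without advancing time (a new reading comes with each control period).
- viewer.get_image(name): name is "side" or "top" or "wrist"; returns (picture, depth): 384x512x3 uint8, red, green, blue; 384x512 float32, m along the optical axis (not along the pixel's ray), 0 where there is no reading.
- viewer.camera_params(name): a dict with "intrinsics" (3x3 intrinsics, pixels), "rvec" (rotation vector, rad) and "tvec" (3), from world to camera coordinates, as OpenCV has them; the wrist camera has in their place "hand_eye" (4x4, takes a point from camera to tool coordinates, whose origin is the TCP and whose axes are the tool frame's). Camera axes: x right, y down, z forward; pixel columns grow to the right and rows downward; lengths in m; the calibration is good to about 2 mm. A picture is of the moment at which its call begins: read the wrist's pose just before it. camera_params takes no time and is no camera call.
- order.job_done(): hands the job in, once; it reports no verdict.
Trained networks look in the newest picture that a camera, given by its name, has taken for a name from the list of things; names that differ only in an ending like _2 or _b are one class to them, and where a whole thing is asked for, a point or a joint stands for the part that bears it (a point fixed in the world has none). Each returns a list of dicts, best first, with "confidence" (0 to 1); they miss things now and then, are a little off and sometimes report something else, mostly with a low value. They report only what shows in the picture. A call takes as long as a camera call.
- spotter.look_for(name, camera): "pixel" ([row, column] in pixels, amid what is visible of it).
- spotter.regions_of(name, camera): "mask" (384x512 bool, what is visible of it) and "pixel" ([row, column] in pixels, amid what is visible of it).
- spotter.mark_of(name, camera): "pixel" ([row, column] in pixels: a listed point, or the origin of a listed thing).
The state is a dict: "clock": time; "qpos": joint angles; "qd": joint speeds; "tau": joint torques, N m; "tcp_pos": TCP position; "tcp_rot": TCP orientation; "wrist_force": force on the tool from outside, world axes, zero at the start; "torque": the same for the moment, N m; "finger_gap": finger opening in m.
Only numpy, scipy, OpenCV 4.12 (cv2) and the standard library are available. Lean on these libraries where they do the work, as an engineer would, in place of code of your own. Each camera call takes 0.05 s, during which the arm holds its last target.

TASK

Reset the queue counter: with closed fingertips push the ticket unit's sliding cover aside by its rib, reach down into the uncovered round well and hold the sunken round key fully down for about two seconds, then push the cover fully back over the round well. Only push and press: do not pinch or lift anything, do not press the square key in the other well, and leave the unit and the other things on the counter where they stand.

Things in the scene. Friction and masses are not known exactly. Their poses are not given: they have to be found in the camera images.
- unit: queue-ticket unit, loose, about 1.6 kg (slides if pushed with over 8 N): white block, x -75 to 45, y -90 to 90 mm about its origin, top 60 mm above the counter; black display box x 45 to 90 mm, 78 mm high; ticket mouth at the front (-x). Origin at counter level. Two wells open upward in the top; rails 8 mm high, 7 mm wide run along y at x = -51.5 and +21.5 mm
- round_well (a point): centre of the round well's mouth, at unit x -15, y -33 mm, 60 mm above the counter; 46 mm diameter, 30 mm deep, the black round key on its floor; hidden while the cover is shut
- square_well (a point): centre of the square well's mouth, at unit x -15, y +33 mm, 60 mm above the counter; 44 by 44 mm, 30 mm deep, the black square key on its floor
- cover (a joint): flat steel cover, 63 (x) by 64 (y) by 4 mm, sliding along the unit's +y between the rails, its upper face 65.5 mm above the counter; 0 = fully over the round well (shut), 0.066 m = fully aside, over the square well (open; the round well is wholly clear from about 0.058). It takes about 1.5 N to slide, stays where it is left and has hard stops at both ends
- rib: upright push rib standing across the middle of the cover and moving with it: 46 (x) by 12 (y) by 16 mm high; origin at the centre of its foot, on the cover's upper face (65.5 mm above the counter); axes as the unit's. It may be pushed on either long side with a few newtons, not squeezed
- rib_top (a point): centre of the rib's top, 81.5 mm above the counter
- reset_key (a joint): travel of the round reset key in the round well: 0 up, 0.006 m fully down; springs back by itself, 1.5 N to start and 5 N at the bottom
- reset_key_top (a point): centre of the top of the round reset key, 34 mm diameter; 42 mm above the counter when up, that is 18 mm below the block's top; axis vertical, in the centre of the round well
- feed_key (a joint): travel of the square paper-feed key in the square well: 0 up, 0.006 m fully down; must not be pressed
- feed_key_top (a point): centre of the top of the square feed key, 32 by 32 mm, 42 mm above the counter
- tray: black open parts tray, 170 (x) by 200 (y) by 45 mm high, bystander; origin at the centre of its underside
- spool: white flanged spool, 68 mm diameter, 38 mm high, standing in the tray, bystander; origin at the centre of its underside
- carton: small cardboard carton 50 by 32 by 75 mm high, standing in the tray, bystander; origin at the centre of its underside
- tape: roll of tape lying flat, 72 mm outer diameter, 24 mm high, in front of the unit, bystander; origin at the centre of its underside
- jar: small closed jar, 52 mm diameter, 60 mm high, behind the unit, bystander; origin at the centre of its underside
- tumbler: steel tumbler, 76 mm diameter, 110 mm high, bystander; origin at the centre of its underside
- stamp: hand stamp, 62 by 36 mm, 72 mm high, bystander; origin at the centre of its underside
- driver: screwdriver 160 mm long lying on the counter, bystander

How it is judged:
By the outcome, as a careful person would: the job done as asked, in the order asked, and still so for the second after the job is handed in, with the robot touching nothing.
It also fails if it takes over 58 s, if anything falls off the work surface, if the arm or the gripper's body presses on something with over 40 N, if the wrist force passes 120 N, or if a joint passes its speed limit or range.

## Working session

There is one attempt and no reset: what is moved stays moved. The work goes in short steps, Python scripts to look and compute and a tool call to move; the robot and the scene stay as the last step left them, time stands still between calls to the robot, and variables do not carry over. Pictures are saved under pics/ and viewed, and the job is handed in when it is done.

Besides the shell and the picture viewer there is one more tool, called after "Call:" by a JSON object that holds its "name" and its "arguments". carry_out: Moves the arm, as the interface text tells. Its arguments: {"type":"object","properties":{"motion":{"type":"array","items":{"type":"array","items":{"type":"number"}}}},"required":["motion"]}

```bash
mkdir -p pics; ls
cat > h.py <<'E'
import numpy as np, cv2
from station import sensors, viewer, order, spotter
def T(name):
    p=viewer.camera_params(name)
    K=np.array(p["intrinsics"])
    M=np.eye(4)
    if "hand_eye" in p:
        s=sensors.sense(); A=np.eye(4); A[:3,:3]=s["tcp_rot"]; A[:3,3]=s["tcp_pos"]
        M=A@np.array(p["hand_eye"])
    else:
        R=cv2.Rodrigues(np.array(p["rvec"],float))[0]; M[:3,:3]=R.T; M[:3,3]=-R.T@np.ravel(p["tvec"])
    return K,M
def cloud(K,M,d):
    v,u=np.mgrid[:d.shape[0],:d.shape[1]]
    c=np.stack([(u-K[0,2])/K[0,0]*d,(v-K[1,2])/K[1,1]*d,d],-1)
    return c@M[:3,:3].T+M[:3,3]
def proj(K,M,P):
    P=np.atleast_2d(P); c=(P-M[:3,3])@M[:3,:3]
    return np.c_[c[:,0]/c[:,2]*K[0,0]+K[0,2],c[:,1]/c[:,2]*K[1,1]+K[1,2]]
def ray(K,M,px,z):
    r,c=px; d=M[:3,:3]@np.array([(c-K[0,2])/K[0,0],(r-K[1,2])/K[1,1],1]); o=M[:3,3]
    return o+d*(z-o[2])/d[2]
E
python3 - <<'E'
from h import *
s=sensors.sense(); print({k:np.round(v,3).tolist() for k,v in s.items()})
for n in ["side","top"]:
    K,M=T(n); im,d=viewer.get_image(n); cv2.imwrite(f"pics/{n}0.png",im[:,:,::-1])
    print(n,M.round(3).tolist(),K.tolist())
    for t,z in [("unit",0),("rib_top",.0815),("round_well",.06),("square_well",.06),("rib",.0655),("feed_key_top",.042),("tumbler",0),("jar",0),("tape",0),("stamp",0),("carton",0),("tray",0),("driver",0)]:
        for r in spotter.mark_of(t,n)[:1]: print(t,np.round(r["pixel"],1),round(r["confidence"],2),ray(K,M,r["pixel"],z).round(4))
E
```

```text
pics
{'clock': 0.0, 'qpos': [67.288, 24.938, 1.432, 90.191, -0.663, 64.973, -4.303], 'qd': [-0.009, 0.063, -0.04, 0.024, 0.008, -0.024, -0.011], 'tau': [0.001, -67.046, 1.026, -31.621, 0.016, 0.012, -0.0], 'tcp_pos': [0.181, -0.598, 0.404], 'tcp_rot': [[0.29, -0.957, -0.001], [-0.957, -0.29, 0.002], [-0.002, 0.0, -1.0]], 'wrist_force': [-0.016, 0.924, -1.59], 'torque': [0.069, 0.026, -0.009], 'finger_gap': 0.086}
side [[-0.8, -0.305, 0.516, -0.052], [-0.599, 0.379, -0.705, 0.806], [0.019, -0.874, -0.486, 0.639], [0.0, 0.0, 0.0, 1.0]] [[398.9300303660453, 0.0, 259.21063136846607], [0.0, 398.9300303660453, 200.1189273489166], [0.0, 0.0, 1.0]]
unit [259.3 191.9] 0.8 [0.5732 0.2407 0.    ]
rib_top [226.5 199.2] 0.54 [0.5761 0.2048 0.0815]
round_well [231.4 206.4] 0.62 [0.5693 0.1868 0.06  ]
square_well [244.7 189. ] 0.92 [0.5619 0.2567 0.06  ]
rib [229.7 209.2] 0.56 [0.5632 0.1824 0.0655]
feed_key_top [252.2 184. ] 0.48 [0.5678 0.2697 0.042 ]
tumbler [348.6 152.4] 0.92 [0.4304 0.4904 0.    ]
jar [233.2 162.1] 0.55 [0.7255 0.2075 0.    ]
tape [283.4 238.3] 0.7 [0.4195 0.2387 0.    ]
stamp
[... 376 characters left out ...]
9209437480974, 188.5928702416093], [0.0, 0.0, 1.0]]
unit [182.2 191.1] 0.83 [0.5839 0.2368 0.    ]
rib_top [185.3 197.3] 0.63 [0.5672 0.2047 0.0815]
round_well [189.8 199.2] 0.8 [0.5533 0.2004 0.06  ]
square_well [186.6 180.8] 0.98 [0.5636 0.264  0.06  ]
rib [186.1 200.9] 0.37 [0.5658 0.1942 0.0655]
feed_key_top [188.7 175.8] 0.53 [0.5573 0.284  0.042 ]
tumbler [223.2 121.4] 0.76 [0.4349 0.4815 0.    ]
jar [145. 202.] 0.64 [0.7179 0.2005 0.    ]
tape [228.3 191.1] 0.72 [0.4202 0.2333 0.    ]
stamp [241.1 389.1] 0.7 [ 0.3846 -0.4652  0.    ]
carton [196.6 287. ] 0.43 [ 0.5368 -0.105   0.    ]
tray [194.8 301.6] 0.72 [ 0.5439 -0.1567  0.    ]
driver [170.9 386.4] 0.49 [ 0.6326 -0.457   0.    ]
```

View pics/side0.png

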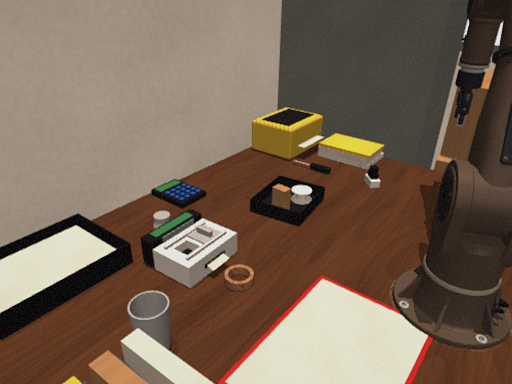

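View pics/top0.png

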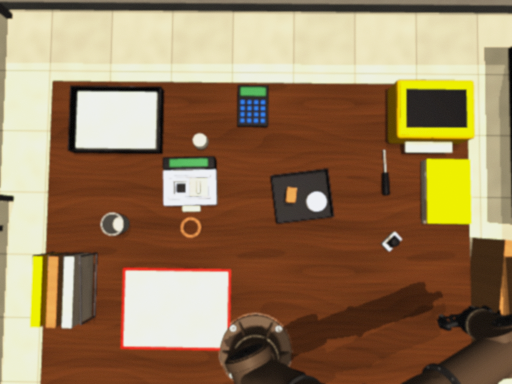

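The side view shows the unit at about (row 245, col 190), with the square well open at left and the rib near (230, 205). The top view shows it at about (185, 190), with the tape in front and the jar behind. Next I'll place the wrist camera over it.

Run:
```python
from h import *
p=viewer.camera_params("wrist"); print(np.round(p["hand_eye"],3).tolist(),np.round(p["intrinsics"],1).tolist())
s=sensors.sense(); R=np.array(s["tcp_rot"]); 
he=np.array(p["hand_eye"])
print(R.T@(np.array([.50,.20,.405])-s["tcp_pos"])*1000)
```

```text
[[1.0, 0.0, 0.0, -0.0], [-0.0, 0.948, 0.32, -0.082], [-0.0, -0.32, 0.948, 0.03], [0.0, 0.0, 0.0, 1.0]] [[272.0, 0.0, 256.3], [0.0, 272.0, 191.8], [0.0, 0.0, 1.0]]
[-6.71699670e+02 -5.36446266e+02 -2.96499964e-01]
```

Call:
{"name": "carry_out", "arguments": {"motion": [[1, -30, -28, 0, 0], [1, -60, -56, 0, 0], [1, -90, -84, 0, 0], [1, -120, -112, 0, 0], [1, -150, -140, 0, 0], [1, -180, -168, 0, 0], [1, -210, -196, 0, 0], [1, -240, -224, 0, 0]]}}

```text
clock: 2.07
tcp_pos: [0.3263, -0.3018, 0.405]
tcp_rot: [[0.289, -0.957, 0.001], [-0.957, -0.289, -0.001], [0.001, -0.0, -1.0]]
wrist_force: [1.9, -0.5, -0.2]
finger_gap: -0.0004
```

Call:
{"name": "carry_out", "arguments": {"motion": [[1, -30, -28, 0, 0], [1, -60, -56, 0, 0], [1, -90, -84, 0, 0], [1, -120, -112, 0, 0], [1, -150, -140, 0, 0], [1, -180, -168, 0, 0], [1, -210, -196, 0, 0], [1, -240, -224, 0, 0]]}}

```text
clock: 2.73
tcp_pos: [0.4712, -0.0072, 0.4051]
tcp_rot: [[0.289, -0.957, 0.001], [-0.957, -0.289, -0.0], [0.0, -0.001, -1.0]]
wrist_force: [1.0, 0.0, 0.6]
finger_gap: 0.0001
```

Call:
{"name": "carry_out", "arguments": {"motion": [[1, -30, -28, 0, 5], [1, -60, -56, 0, 10], [1, -90, -84, 0, 14], [1, -120, -112, 0, 17], [1, -150, -140, 0, 17], [1, -185, -168, 0, 17], [1, -185, -168, 0, 17], [1, -185, -168, 0, 17]]}}

```text
clock: 3.4
tcp_pos: [0.578, 0.22, 0.4041]
tcp_rot: [[0.002, -1.0, -0.001], [-1.0, -0.002, 0.002], [-0.002, 0.001, -1.0]]
wrist_force: [-0.4, -0.1, 0.4]
finger_gap: 0.0002
```

Run:
```python
from h import *
n="wrist"; K,M=T(n); im,d=viewer.get_image(n); cv2.imwrite("pics/w1.png",im[:,:,::-1])
np.savez("w1.npz",im=im,d=d,K=K,M=M)
for t,z in [("unit",0),("rib_top",.0815),("round_well",.06),("square_well",.06),("rib",.0655),("feed_key_top",.042)]:
    for r in spotter.mark_of(t,n)[:1]: print(t,np.round(r["pixel"],1),round(r["confidence"],2),ray(K,M,r["pixel"],z).round(4))
```

```text
unit [159.1 249.1] 0.81 [0.582  0.2307 0.    ]
rib_top [190.4 272.6] 0.94 [0.5632 0.2021 0.0815]
round_well [186.9 270.9] 0.66 [0.5605 0.2029 0.06  ]
square_well [186.5 216.4] 0.68 [0.5609 0.2688 0.06  ]
rib [250.6  86.6] 0.6 [0.4754 0.4395 0.0655]
```

View pics/w1.png

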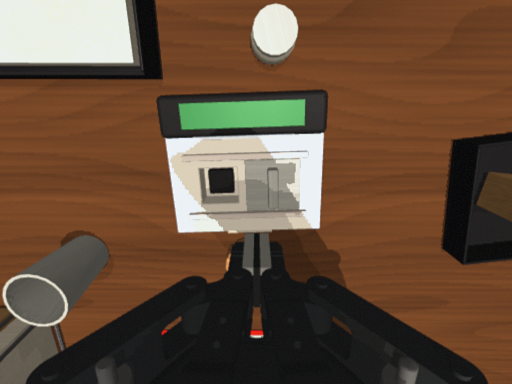

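The wrist view shows the square well's dark key at (181, 221), the rib at (187, 272), and the unit almost square to the image. I'll fit the pose from depth.

Run:
```python
from h import *
f=np.load("w1.npz"); P=cloud(f["K"],f["M"],f["d"]); z=P[...,2]
ok=(f["d"]>0)&(abs(P[...,0]-.57)<.12)&(abs(P[...,1]-.235)<.12)
ok[235:]=False
def rect(m,n):
    m=cv2.morphologyEx(m.astype(np.uint8),cv2.MORPH_OPEN,np.ones((2,2)))
    c,l,s,_=cv2.connectedComponentsWithStats(m); i=1+np.argmax(s[1:,4])
    q=P[l==i]; r=cv2.minAreaRect((q[:,:2]*1000).astype(np.float32)); print(n,len(q),r,"z",np.median(q[:,2]).round(4), "mean",q.mean(0).round(4))
    print("  box",cv2.boxPoints(r).round(1).tolist())
rect(ok&(z>.050)&(z<.0855),"all")
rect(ok&(z>.052)&(z<.0745),"white top")
rect(ok&(z>.0735)&(P[...,0]>.6),"display")
rect(ok&(z>.0745)&(P[...,0]<.6),"rib")
m=f["d"]>0
rect(ok&(z<.050)&(P[...,0]>.53)&(P[...,0]<.59)&(abs(P[...,1]-.268)<.03),"sqwell")
print(np.median(z[280:,480:]), np.median(z[60:100,400:440]))
for r in range(182,200,4): print((z[r,240:310:2]*1000).round(0).astype(int))
```

```text
all 20204 ((569.4924926757812, 233.96527099609375), (195.7959747314453, 220.6752471923828), 2.1703083515167236) z 0.0659 mean [0.5947 0.2303 0.0688]
  box [[467.5, 340.5], [475.79998779296875, 120.0], [671.5, 127.4000015258789], [663.0999755859375, 347.8999938964844]]
white top 12238 ((565.6336059570312, 233.74444580078125), (188.06692504882812, 213.7064208984375), 2.1703083515167236) z 0.0606 mean [0.565  0.229  0.0623]
  box [[467.6000061035156, 337.0], [475.70001220703125, 123.4000015258789], [663.5999755859375, 130.5], [655.5999755859375, 344.1000061035156]]
display 7416 ((641.258544921875, 236.56617736816406), (50.98514938354492, 220.63616943359375), 1.855838418006897) z 0.0783 mean [0.6447 0.234  0.0788]
  box [[612.2000122070312, 346.0], [619.4000244140625, 125.5], [670.2999877929688, 127.0999984741211], [663.2000122070312, 347.70001220703125]]
rib 421 ((598.0288696289062, 204.43096923828125), (127.41988372802734, 15.999783515930176), 7.164828777313232) z 0.0815 mean [0.5647 0.2005 0.0812]
  box [[533.7999877929688, 204.39999389648438], [535.7999877929688, 188.5], [662.2000122
[... 307 characters left out ...]
669.7000122070312, 271.79998779296875], [540.2999877929688, 295.70001220703125]]
0.00019568510665421424 0.0003155128524018058
[60 60 60 66 66 65 64 66 66 66 66 65 66 65 80 81 82 82 82 81 65 64 65 64
 66 67 65 65 64 65 60 60 60 60 60]
[59 61 60 65 65 66 65 64 66 66 65 66 65 66 80 82 81 82 82 81 66 65 65 65
 66 66 65 66 65 66 61 59 60 59 60]
[60 60 60 65 65 65 66 66 66 66 66 66 66 65 80 81 81 83 83 80 66 66 66 66
 65 66 66 67 66 65 59 61 59 60 59]
[59 60 60 65 67 65 65 66 66 67 64 66 65 66 79 81 82 81 79 81 66 65 65 65
 65 67 65 65 66 65 61 58 61 60 61]
[ 59  61  60  59  66  66  66  66  66  66  65  65  65  66  79 374  81  82
  81  81  66  65  66  64  65  65  66  66  65  66  60  60  60  61  61]
```

```bash
cat > fit.py <<'E'
from h import *
from scipy.optimize import minimize
def hmap(X,Y,j):
    h=np.zeros_like(X)
    b=(X>-.075)&(X<.045)&(abs(Y)<.09); h[b]=.06
    h[(X>=.045)&(X<.09)&(abs(Y)<.09)]=.078
    h[(abs(X+.015)<.022)&(abs(Y-.033)<.022)]=.03; h[(abs(X+.015)<.016)&(abs(Y-.033)<.016)]=.042
    r=np.hypot(X+.015,Y+.033); h[r<.023]=.03; h[r<.017]=.042
    yc=-.033+j; h[(abs(X+.015)<.0315)&(abs(Y-yc)<.032)]=.0655
    h[(abs(X+.015)<.023)&(abs(Y-yc)<.006)]=.0815
    return h
def fit(P,d,x0=(.5773,.2348,2.,0.),rowmax=230,box=(.57,.235)):
    ok=(d>0)&(abs(P[...,0]-box[0])<.13)&(abs(P[...,1]-box[1])<.13); ok[rowmax:]=False
    q=P[ok]; q=q[q[:,2]>-.01]
    def c(p):
        a=np.radians(p[2]); dx,dy=q[:,0]-p[0],q[:,1]-p[1]
        X=np.cos(a)*dx+np.sin(a)*dy; Y=-np.sin(a)*dx+np.cos(a)*dy
        return np.minimum(abs(q[:,2]-hmap(X,Y,p[3])),.012).mean()*1e3
    best=None
    for dx in (-.003,0,.003):
      for yw in (-1.5,0,1.5):
        s=np.array(x0)+[dx,0,yw,0]
        sim=np.vstack([s]+[s+e for e in np.diag([.004,.004,1.5,.006])])
        r=minimize(c,s,method="Nelder-Mead",options=dict(initial_simplex=sim,xatol=1e-5,fatol=1e-5,maxiter=600))
        if best is None or r.fun<best.fun: best=r
    return best.x,best.fun
E
python3 - <<'E'
from fit import *
f=np.load("w1.npz"); P=cloud(f["K"],f["M"],f["d"])
x,c=fit(P,f["d"]); print(x.round(4),c)
a=np.radians(x[2]); R=np.array([[np.cos(a),-np.sin(a)],[np.sin(a),np.cos(a)]])
for n,p in dict(round=(-.015,-.033),square=(-.015,.033)).items(): print(n,x[:2]+R@p)
E
```

```text
[5.7820e-01 2.3310e-01 1.8249e+00 1.8000e-03] 1.4842876157427864
round [0.56424431 0.19967497]
square [0.56214248 0.2656415 ]
```

Call:
{"name": "carry_out", "arguments": {"motion": [[1, 25, 6, 0, -1], [1, 49, 13, 20, -2], [1, 49, 13, 55, -2], [1, 49, 13, 90, -2], [1, 49, 13, 120, -2], [1, 49, 13, 140, -2], [1, 49, 13, 145, -2], [1, 49, 13, 145, -2]]}}

```text
clock: 4.42
tcp_pos: [0.5645, 0.1668, 0.2587]
tcp_rot: [[0.031, -1.0, -0.002], [-1.0, -0.031, -0.001], [0.001, 0.002, -1.0]]
wrist_force: [0.8, -0.2, 1.1]
finger_gap: 0.0003
```

Run:
```python
from h import *
n="wrist"; K,M=T(n); im,d=viewer.get_image(n); cv2.imwrite("pics/w2.png",im[:,:,::-1])
np.savez("w2.npz",im=im,d=d,K=K,M=M); s=sensors.sense()
print(np.round(s["tcp_pos"],4),np.round(s["tcp_rot"],3).tolist(),s["wrist_force"])
for t,z in [("rib_top",.0815),("square_well",.06)]:
    for r in spotter.mark_of(t,n)[:1]: print(t,np.round(r["pixel"],1),round(r["confidence"],2),ray(K,M,r["pixel"],z).round(4))
n="side"; K,M=T(n); im,d=viewer.get_image(n); cv2.imwrite("pics/s2.png",cv2.resize(im[150:310,100:300,::-1],None,fx=3,fy=3))
```

```text
[0.5651 0.1674 0.2602] [[0.031, -1.0, -0.0], [-1.0, -0.031, -0.0], [0.0, 0.0, -1.0]] [-0.35592297 -0.60715812  0.21916995]
square_well [225.3 108.5] 0.82 [0.5624 0.2673 0.06  ]
```

View pics/w2.png

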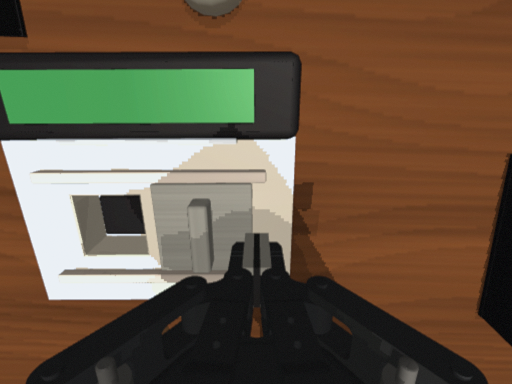

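View pics/s2.png

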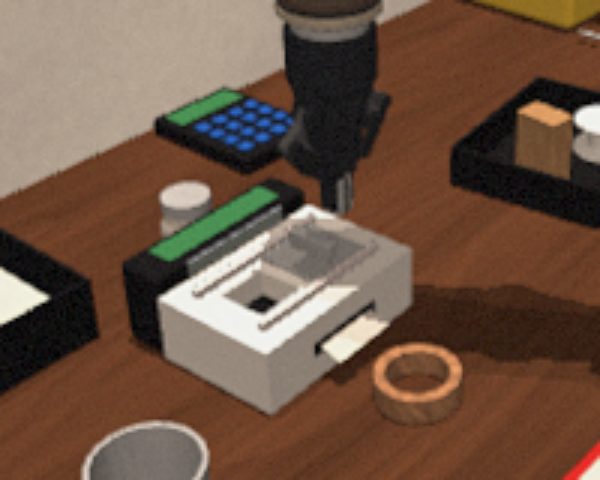

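The wrist view shows the fingertips at about (245, 257), to the right of the rib (rows 200–272, col 200) and clear of it. I'll refit from this closer view.

Run:
```python
from fit import *
f=np.load("w2.npz"); d=f["d"].copy(); P=cloud(f["K"],f["M"],d)
d[225:,225:300]=0; d[268:]=0
for j in (0,.001,.003):
  x,c=fit(P,d,x0=(.578,.233,1.8,j),rowmax=268); print(x.round(4),c)
z=P[...,2]
q=P[(z>.077)&(z<.086)&(P[...,0]<.60)&(d>0)]; 
m=np.zeros(d.shape,bool); m[195:260,180:222]=1
q=P[m&(z>.0775)&(z<.085)]; print(len(q),np.percentile(q,[1,50,99],axis=0).round(4))
s=sensors.sense();print(np.array(s["tcp_pos"])+np.array(s["tcp_rot"])@[0,0,.173])
```

```text
[5.780e-01 2.332e-01 2.057e+00 2.000e-03] 1.4991326694240108
[5.7800e-01 2.3320e-01 2.1016e+00 2.0000e-03] 1.4983803268309135
[5.7800e-01 2.3320e-01 2.0982e+00 2.0000e-03] 1.4982609211031641
1137 [[0.5517 0.1954 0.0779]
 [0.5711 0.2012 0.0815]
 [0.5873 0.2077 0.0831]]
[0.56610352 0.16803077 0.08855062]
```

Call:
{"name": "carry_out", "arguments": {"motion": [[1, 0, 0, 7, 0], [1, 0, 0, 14, 0], [1, -6, 0, 14, 0], [1, -12, 0, 14, 0], [1, -18, 0, 14, 0], [1, -24, 0, 14, 0], [1, -30, 0, 14, 0], [1, -36, 0, 14, 0]]}}

```text
clock: 5.28
tcp_pos: [0.5636, 0.2044, 0.2457]
tcp_rot: [[0.032, -0.999, -0.0], [-0.999, -0.032, -0.0], [0.0, 0.0, -1.0]]
wrist_force: [-0.6, -2.3, -0.1]
finger_gap: -0.0002
```

```bash
cat > snap.py <<'E'
import sys
from h import *
i=sys.argv[1]
n="wrist"; K,M=T(n); im,d=viewer.get_image(n); cv2.imwrite(f"pics/w{i}.png",im[:,:,::-1])
np.savez(f"w{i}.npz",im=im,d=d,K=K,M=M); s=sensors.sense()
print(s["clock"],np.round(s["tcp_pos"],4),np.round(s["tcp_rot"],3).tolist(),np.round(s["wrist_force"],2))
E
python3 snap.py 3
```

```text
5.3333 [0.5635 0.2058 0.2458] [[0.033, -0.999, 0.0], [-0.999, -0.033, 0.001], [-0.001, -0.0, -1.0]] [ 0.66 -1.07  0.95]
```

View pics/w3.png

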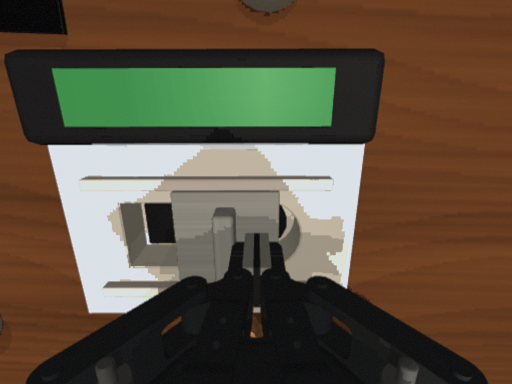

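The cover is sliding. The rib at (240, 223) sits just left of the tips, and the round well is showing at col 285.

```bash
cat > cov.py <<'E'
import sys
from fit import *
f=np.load(f"w{sys.argv[1]}.npz"); d=f["d"].copy(); P=cloud(f["K"],f["M"],d)
j0=float(sys.argv[2]); rm=int(sys.argv[3]) if len(sys.argv)>3 else 270
d[228:,222:292]=0; d[rm:]=0
x,c=fit(P,d,x0=(.578,.2332,2,j0),rowmax=rm); print(x.round(4),c)
E
python3 cov.py 3 .022; python3 cov.py 3 .028
```

```text
[0.5777 0.2334 1.776  0.0229] 1.6159836205203386
[0.5781 0.2333 1.9803 0.0231] 1.6159989003175015
```

Call:
{"name": "carry_out", "arguments": {"motion": [[1, -5, 0, 0, 0], [1, -10, 0, 0, 0], [1, -15, 0, 0, 0], [1, -20, 0, 0, 0], [1, -25, 0, 0, 0], [1, -30, 0, 0, 0], [1, -35, 0, 0, 0], [1, -37, 0, 0, 0]]}}

```text
clock: 6.0
tcp_pos: [0.5625, 0.2417, 0.2457]
tcp_rot: [[0.033, -0.999, 0.0], [-0.999, -0.033, 0.001], [-0.001, -0.0, -1.0]]
wrist_force: [-0.6, -1.9, 0.3]
finger_gap: 0.0004
```

```bash
python3 snap.py 4; python3 cov.py 4 .06; python3 cov.py 4 .056
```

```text
6.05 [0.5624 0.2418 0.2457] [[0.033, -0.999, 0.0], [-0.999, -0.033, 0.001], [-0.001, -0.0, -1.0]] [-0.45 -0.29  0.19]
[0.5778 0.2333 1.8361 0.0606] 1.6768773514259614
[0.5778 0.2333 1.8471 0.0604] 1.677119329233277
```

View pics/w4.png

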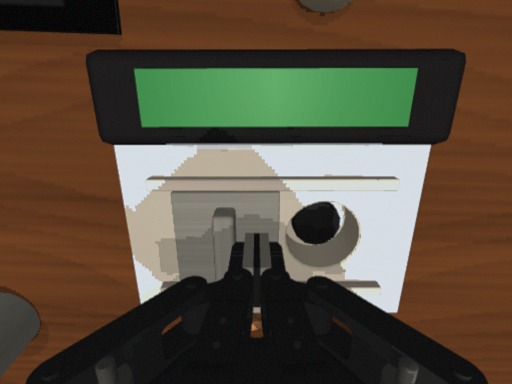

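The round well is fully visible (row 235, col 322). I'll nudge the cover a few more millimetres towards the stop, slowly.

Call:
{"name": "carry_out", "arguments": {"motion": [[1, -1, 0, 0, 0], [1, -2, 0, 0, 0], [1, -2.5, 0, 0, 0], [1, -3, 0, 0, 0], [1, -3.5, 0, 0, 0], [1, -4, 0, 0, 0], [1, -4, 0, 0, 0], [1, -4, 0, 0, 0]]}}

```text
clock: 6.72
tcp_pos: [0.5626, 0.2446, 0.2457]
tcp_rot: [[0.032, -0.999, 0.0], [-0.999, -0.032, 0.0], [-0.0, -0.0, -1.0]]
wrist_force: [-0.0, -2.0, 0.1]
finger_gap: 0.0003
```

```bash
python3 snap.py 5; python3 cov.py 5 .063;python3 - <<'E'
from h import *
n="wrist"; K,M=T(n)
for t,z in [("round_well",.06),("reset_key_top",.042)]:
    for r in spotter.mark_of(t,n)[:1]: print(t,np.round(r["pixel"],1),round(r["confidence"],2),ray(K,M,r["pixel"],z).round(4))
f=np.load("w5.npz"); P=cloud(f["K"],f["M"],f["d"]); z=P[...,2]
m=(f["d"]>0)&(z>.036)&(z<.046); m[:, :290]=0; m[:,380:]=0; m[:190]=0; m[280:]=0
q=P[m]; print(len(q),np.percentile(q,[1,50,99],axis=0).round(4)); print(cv2.minEnclosingCircle((q[:,:2]*1000).astype(np.float32)))
E
```

```text
6.7667 [0.5625 0.2446 0.2457] [[0.032, -0.999, 0.0], [-0.999, -0.032, 0.0], [-0.0, -0.0, -1.0]] [-0.48 -1.53  0.59]
[0.578  0.2333 1.899  0.0634] 1.6920406105597854
round_well [236.4 327.5] 0.56 [0.5639 0.1993 0.06  ]
reset_key_top [224.6 319.2] 0.79 [0.5636 0.2006 0.042 ]
2180 [[0.5408 0.1765 0.0365]
 [0.5618 0.1978 0.0422]
 [0.5798 0.2166 0.0456]]
((563.2192993164062, 199.23226928710938), 23.527002334594727)
```

View pics/w5.png

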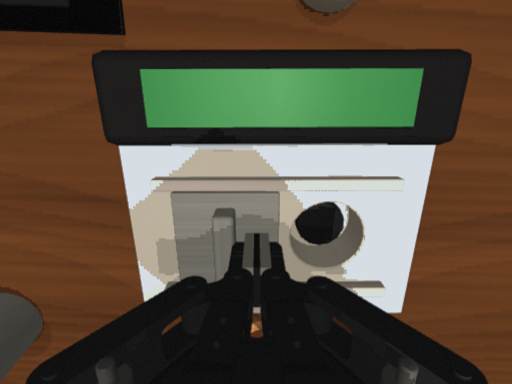

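Call:
{"name": "carry_out", "arguments": {"motion": [[1, 6, 0, 0, 0], [1, 14, 0, -5, 0], [1, 22, 0, -5, 0], [1, 30, 0, -5, 0], [1, 38, 0, -5, 0], [1, 45, 0, -5, 0], [1, 45, 0, -5, 0], [1, 45, 0, -5, 0]]}}

```text
clock: 7.53
tcp_pos: [0.564, 0.1989, 0.2507]
tcp_rot: [[0.031, -1.0, -0.0], [-1.0, -0.031, -0.0], [0.0, 0.0, -1.0]]
wrist_force: [-0.3, 2.0, 1.2]
finger_gap: 0.0001
```

```bash
python3 snap.py 6; python3 cov.py 6 .063
python3 - <<'E'
from h import *
s=sensors.sense();print(np.array(s["tcp_pos"])+np.array(s["tcp_rot"])@[0,0,.173])
n="side"; im,d=viewer.get_image(n); cv2.imwrite("pics/s6.png",cv2.resize(im[150:310,100:300,::-1],None,fx=3,fy=3))
E
```

```text
7.5833 [0.5639 0.1996 0.2507] [[0.032, -1.0, -0.0], [-1.0, -0.032, 0.0], [-0.0, 0.0, -1.0]] [ 0.22 -0.92 -0.46]
[0.5781 0.2334 1.8564 0.063 ] 1.4609233491431342
[0.56390189 0.19969776 0.07771109]
```

View pics/w6.png

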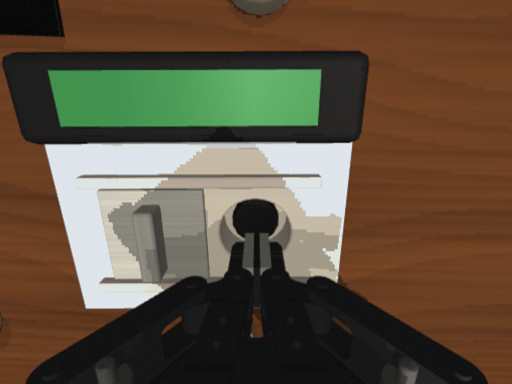

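View pics/s6.png

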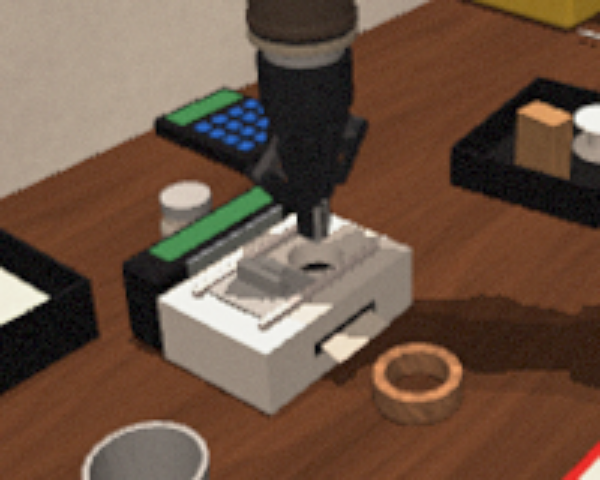

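The tips stand over the round well (wrist view: well at (225, 256)). Before I descend 42 mm, I'll check how wide the fingers are at each height.

Run:
```python
from h import *
f=np.load("w6.npz"); he=np.array(viewer.camera_params("wrist")["hand_eye"])
Q=cloud(f["K"],he,f["d"])
m=(f["d"]>0)&(abs(Q[...,1])<.06)
for a in range(60,180,8):
    q=Q[m&(Q[...,2]*1000>=a)&(Q[...,2]*1000<a+8)]
    if len(q)>5: print(a,len(q),(np.percentile(q[:,:2],[2,98],axis=0)*1000).round(0).tolist())
```

```text
68 17 [[-17.0, -21.0], [18.0, -20.0]]
76 3702 [[-59.0, -20.0], [59.0, -10.0]]
84 8976 [[-58.0, -18.0], [58.0, -4.0]]
92 7158 [[-53.0, -18.0], [53.0, 7.0]]
100 4972 [[-47.0, -18.0], [47.0, 9.0]]
108 3473 [[-41.0, -13.0], [41.0, 9.0]]
116 3848 [[-35.0, -14.0], [35.0, 8.0]]
124 1385 [[-28.0, -14.0], [29.0, 8.0]]
132 619 [[-11.0, -12.0], [11.0, 10.0]]
140 468 [[-13.0, -12.0], [13.0, -6.0]]
148 424 [[-13.0, -12.0], [13.0, -7.0]]
156 366 [[-13.0, -12.0], [13.0, -6.0]]
164 1656 [[-69.0, -23.0], [6.0, 21.0]]
172 1074 [[-86.0, -60.0], [17.0, 18.0]]
```

Call:
{"name": "carry_out", "arguments": {"motion": [[1, 0, 0, 5, 0], [1, 0, 0, 10, 0], [1, 0, 0, 15, 0], [1, 0, 0, 20, 0], [1, 0, 0, 25, 0], [1, 0, 0, 30, 0], [1, 0, 0, 33, 0], [1, 0, 0, 33, 0]]}}

```text
clock: 8.3
tcp_pos: [0.5636, 0.1995, 0.2168]
tcp_rot: [[0.032, -0.999, -0.001], [-0.999, -0.032, -0.001], [0.001, 0.001, -1.0]]
wrist_force: [0.0, 0.5, -0.8]
finger_gap: -0.0002
```

Call:
{"name": "carry_out", "arguments": {"motion": [[1, 0, 0, 1, 0], [1, 0, 0, 2, 0], [1, 0, 0, 3, 0], [1, 0, 0, 4, 0], [1, 0, 0, 5, 0], [1, 0, 0, 6, 0], [1, 0, 0, 6, 0], [1, 0, 0, 6, 0]]}}

```text
clock: 8.97
tcp_pos: [0.564, 0.1997, 0.2119]
tcp_rot: [[0.032, -0.999, 0.0], [-0.999, -0.032, 0.0], [-0.0, -0.0, -1.0]]
wrist_force: [0.3, -0.7, 4.0]
finger_gap: 0.0001
```

Call:
{"name": "carry_out", "arguments": {"motion": [[1, 0, 0, 0.5, 0], [1, 0, 0, 1, 0], [1, 0, 0, 1.5, 0], [1, 0, 0, 2, 0], [1, 0, 0, 2.5, 0], [1, 0, 0, 2.5, 0], [1, 0, 0, 2.5, 0], [1, 0, 0, 2.5, 0]]}}

```text
clock: 9.63
tcp_pos: [0.564, 0.1997, 0.2095]
tcp_rot: [[0.032, -0.999, 0.0], [-0.999, -0.032, 0.0], [-0.0, -0.0, -1.0]]
wrist_force: [-0.7, -0.0, 6.7]
finger_gap: -0.0002
```

Call:
{"name": "carry_out", "arguments": {"motion": [[1, 0, 0, 0.4, 0], [1, 0, 0, 0.8, 0], [1, 0, 0, 1.2, 0], [1, 0, 0, 1.5, 0], [1, 0, 0, 1.5, 0], [1, 0, 0, 1.5, 0], [1, 0, 0, 1.5, 0], [1, 0, 0, 1.5, 0]]}}

```text
clock: 10.3
tcp_pos: [0.564, 0.1998, 0.2093]
tcp_rot: [[0.032, -0.999, 0.001], [-0.999, -0.032, -0.0], [0.0, -0.001, -1.0]]
wrist_force: [-5.2, -3.1, 21.9]
finger_gap: 0.0002
```

Call:
{"name": "carry_out", "arguments": {"motion": [[1, 0, 0, -0.5, 0], [1, 0, 0, -0.5, 0], [1, 0, 0, -0.5, 0], [1, 0, 0, -0.5, 0], [1, 0, 0, -0.5, 0], [1, 0, 0, -0.5, 0], [1, 0, 0, -0.5, 0], [1, 0, 0, -0.5, 0]]}}

```text
clock: 10.97
tcp_pos: [0.564, 0.1998, 0.2093]
tcp_rot: [[0.032, -0.999, 0.001], [-0.999, -0.032, -0.0], [0.0, -0.001, -1.0]]
wrist_force: [-3.5, -1.0, 16.5]
finger_gap: 0.0002
```

Call:
{"name": "carry_out", "arguments": {"motion": [[1, 0, 0, 0, 0], [1, 0, 0, 0, 0], [1, 0, 0, 0, 0], [1, 0, 0, 0, 0], [1, 0, 0, 0, 0], [1, 0, 0, 0, 0], [1, 0, 0, 0, 0], [1, 0, 0, 0, 0]]}}

```text
clock: 11.63
tcp_pos: [0.564, 0.1998, 0.2094]
tcp_rot: [[0.032, -0.999, 0.001], [-0.999, -0.032, -0.0], [0.0, -0.001, -1.0]]
wrist_force: [-2.5, -1.5, 16.9]
finger_gap: 0.0001
```

Call:
{"name": "carry_out", "arguments": {"motion": [[1, 0, 0, 0, 0], [1, 0, 0, 0, 0], [1, 0, 0, 0, 0], [1, 0, 0, 0, 0], [1, 0, 0, 0, 0], [1, 0, 0, 0, 0], [1, 0, 0, -3, 0], [1, 0, 0, -8, 0]]}}

```text
clock: 12.3
tcp_pos: [0.564, 0.1997, 0.2162]
tcp_rot: [[0.032, -0.999, 0.0], [-0.999, -0.032, 0.0], [-0.0, -0.0, -1.0]]
wrist_force: [0.4, -1.0, 0.4]
finger_gap: 0.0
```

Call:
{"name": "carry_out", "arguments": {"motion": [[1, 0, 0, -12, 0], [1, 0, 0, -26, 0], [1, 0, 0, -42, 0], [1, 0, 0, -57, 0], [1, -20, 0, -60, 0], [1, -45, 0, -60, 0], [1, -70, 0, -60, 0], [1, -94, 0, -60, 0]]}}

```text
clock: 12.97
tcp_pos: [0.5606, 0.2944, 0.2768]
tcp_rot: [[0.031, -1.0, -0.0], [-1.0, -0.031, -0.0], [0.0, 0.0, -1.0]]
wrist_force: [0.7, -0.3, 0.3]
finger_gap: -0.0003
```

```bash
python3 snap.py 7; python3 cov.py 7 .063
python3 - <<'E'
from h import *
s=sensors.sense();print(np.array(s["tcp_pos"])+np.array(s["tcp_rot"])@[0,0,.173])
E
```

```text
13.0167 [0.5591 0.3003 0.2771] [[0.037, -0.999, -0.001], [-0.999, -0.037, 0.005], [-0.005, 0.0, -1.0]] [-0.6   5.46  0.98]
[0.578  0.2333 1.8587 0.0633] 1.6676415760904972
[0.55898427 0.30112435 0.10410983]
```

View pics/w7.png

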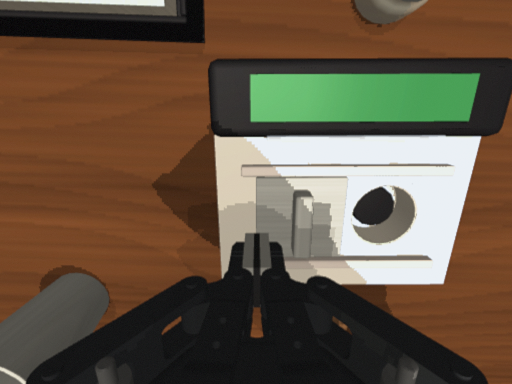

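The unit hasn't moved. The cover stands open with the rib at (225, 303), and the tips are to the left of it at (245, 257), on its +y side. I'll lower and push back.

Call:
{"name": "carry_out", "arguments": {"motion": [[1, 0, 0, 6, 0], [1, 0, 0, 14, 0], [1, 0, 0, 22, 0], [1, 0, 0, 29, 0], [1, 0, 0, 31, 0], [1, 0, 0, 31, 0], [1, 5, 0, 31, 0], [1, 10, 0, 31, 0]]}}

```text
clock: 13.68
tcp_pos: [0.5613, 0.2833, 0.2454]
tcp_rot: [[0.032, -0.999, 0.0], [-0.999, -0.032, 0.0], [-0.0, -0.0, -1.0]]
wrist_force: [-0.7, -0.9, -0.9]
finger_gap: 0.0002
```

Call:
{"name": "carry_out", "arguments": {"motion": [[1, 5, 0, 0, 0], [1, 10, 0, 0, 0], [1, 15, 0, 0, 0], [1, 20, 0, 0, 0], [1, 25, 0, 0, 0], [1, 30, 0, 0, 0], [1, 35, 0, 0, 0], [1, 40, 0, 0, 0]]}}

```text
clock: 14.35
tcp_pos: [0.5627, 0.2432, 0.2454]
tcp_rot: [[0.032, -0.999, 0.001], [-0.999, -0.032, 0.0], [-0.0, -0.001, -1.0]]
wrist_force: [1.1, 2.1, 0.8]
finger_gap: -0.0003
```

```bash
python3 snap.py 8; python3 cov.py 8 .026; python3 cov.py 8 .032
```

```text
14.4 [0.5629 0.242  0.2453] [[0.031, -1.0, 0.0], [-1.0, -0.031, -0.001], [0.001, -0.0, -1.0]] [0.37 0.63 2.41]
[0.5776 0.2336 1.8026 0.0244] 1.720874459239444
[0.578  0.2335 2.0235 0.0244] 1.7212297083915724
```

View pics/w8.png

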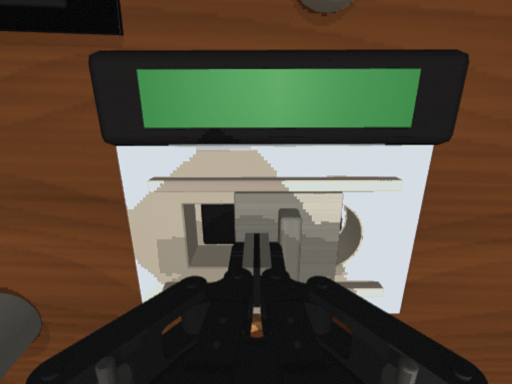

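Call:
{"name": "carry_out", "arguments": {"motion": [[1, 4, 0, 0, 0], [1, 8, 0, 0, 0], [1, 12, 0, 0, 0], [1, 16, 0, 0, 0], [1, 19, 0, 0, 0], [1, 20, 0, 0, 0], [1, 20, 0, 0, 0], [1, 20, 0, 0, 0]]}}

```text
clock: 15.07
tcp_pos: [0.5628, 0.2233, 0.2449]
tcp_rot: [[0.032, -0.999, -0.001], [-0.999, -0.032, -0.001], [0.001, 0.001, -1.0]]
wrist_force: [-0.7, 0.5, -0.5]
finger_gap: -0.0003
```

```bash
python3 snap.py 9; python3 cov.py 9 .004
```

```text
15.1167 [0.5628 0.2234 0.2448] [[0.032, -0.999, -0.001], [-0.999, -0.032, -0.001], [0.001, 0.001, -1.0]] [0.35 0.07 0.63]
[0.5779 0.2334 2.0508 0.0039] 1.7108784690266754
```

Call:
{"name": "carry_out", "arguments": {"motion": [[1, 0.3, 0, 0, 0], [1, 0.6, 0, 0, 0], [1, 0.9, 0, 0, 0], [1, 1.2, 0, 0, 0], [1, 1.5, 0, 0, 0], [1, 1.5, 0, 0, 0], [1, 1.5, 0, 0, 0], [1, 1.5, 0, 0, 0]]}}

```text
clock: 15.78
tcp_pos: [0.5631, 0.2222, 0.2452]
tcp_rot: [[0.032, -0.999, -0.0], [-0.999, -0.032, 0.0], [-0.0, 0.0, -1.0]]
wrist_force: [-0.3, 0.5, -0.1]
finger_gap: -0.0001
```

```bash
python3 snap.py 10; python3 cov.py 10 .003
```

```text
15.8333 [0.5631 0.2222 0.2452] [[0.032, -0.999, -0.0], [-0.999, -0.032, 0.0], [-0.0, 0.0, -1.0]] [-0.55  1.49  0.41]
[0.5782 0.2334 1.9812 0.0035] 1.7216489112848299
```

Call:
{"name": "carry_out", "arguments": {"motion": [[1, 0.3, 0, 0, 0], [1, 0.6, 0, 0, 0], [1, 0.9, 0, 0, 0], [1, 1, 0, 0, 0], [1, 1, 0, 0, 0], [1, 1, 0, 0, 0], [1, 1, 0, 0, 0], [1, 1, 0, 0, 0]]}}

```text
clock: 16.5
tcp_pos: [0.5632, 0.2211, 0.2452]
tcp_rot: [[0.032, -0.999, 0.0], [-0.999, -0.032, -0.0], [0.0, -0.0, -1.0]]
wrist_force: [-0.9, 0.7, -0.3]
finger_gap: -0.0
```

```bash
python3 snap.py 11; python3 cov.py 11 .003
```

```text
16.55 [0.5632 0.2211 0.2452] [[0.032, -0.999, 0.0], [-0.999, -0.032, -0.0], [0.0, -0.0, -1.0]] [-0.36  0.54  0.36]
[0.5779 0.2334 1.7501 0.0021] 1.7273678356929192
```

Still no stop (force about 1 N), so I'll keep going in small steps.

Call:
{"name": "carry_out", "arguments": {"motion": [[1, 0.3, 0, 0, 0], [1, 0.6, 0, 0, 0], [1, 0.9, 0, 0, 0], [1, 1, 0, 0, 0], [1, 1, 0, 0, 0], [1, 1, 0, 0, 0], [1, 1, 0, 0, 0], [1, 1, 0, 0, 0]]}}

```text
clock: 17.22
tcp_pos: [0.5633, 0.2201, 0.2452]
tcp_rot: [[0.032, -0.999, 0.0], [-0.999, -0.032, -0.0], [0.0, -0.0, -1.0]]
wrist_force: [-0.4, 1.4, -0.3]
finger_gap: 0.0001
```

```bash
python3 snap.py 12; python3 cov.py 12 .002
```

```text
17.2667 [0.5632 0.2201 0.2452] [[0.032, -0.999, 0.0], [-0.999, -0.032, -0.0], [0.0, -0.0, -1.0]] [-0.05  1.49  0.35]
[5.7790e-01 2.3330e-01 1.8312e+00 1.3000e-03] 1.7243432549225755
```

Call:
{"name": "carry_out", "arguments": {"motion": [[1, 0.2, 0, 0, 0], [1, 0.4, 0, 0, 0], [1, 0.6, 0, 0, 0], [1, 0.7, 0, 0, 0], [1, 0.7, 0, 0, 0], [1, 0.7, 0, 0, 0], [1, 0.7, 0, 0, 0], [1, 0.7, 0, 0, 0]]}}

```text
clock: 17.93
tcp_pos: [0.5633, 0.2194, 0.2452]
tcp_rot: [[0.032, -0.999, 0.0], [-0.999, -0.032, -0.0], [0.0, -0.0, -1.0]]
wrist_force: [0.1, 1.2, -0.2]
finger_gap: 0.0
```

```bash
python3 snap.py 13; python3 cov.py 13 .001
```

```text
17.9833 [0.5633 0.2194 0.2452] [[0.032, -0.999, -0.0], [-0.999, -0.032, -0.0], [0.0, 0.0, -1.0]] [-0.68  0.7   0.64]
[5.7790e-01 2.3340e-01 1.7698e+00 5.0000e-04] 1.7190557667148565
```

Call:
{"name": "carry_out", "arguments": {"motion": [[1, 0.2, 0, 0, 0], [1, 0.4, 0, 0, 0], [1, 0.4, 0, 0, 0], [1, 0.4, 0, 0, 0], [1, 0.4, 0, 0, 0], [1, 0.4, 0, 0, 0], [1, 0.4, 0, 0, 0], [1, 0.4, 0, 0, 0]]}}

```text
clock: 18.65
tcp_pos: [0.5633, 0.219, 0.2452]
tcp_rot: [[0.032, -0.999, -0.0], [-0.999, -0.032, -0.0], [0.0, 0.0, -1.0]]
wrist_force: [0.5, 1.8, 0.6]
finger_gap: 0.0004
```

Call:
{"name": "carry_out", "arguments": {"motion": [[1, 0.1, 0, 0, 0], [1, 0.3, 0, 0, 0], [1, 0.3, 0, 0, 0], [1, 0.3, 0, 0, 0], [1, 0.3, 0, 0, 0], [1, 0.3, 0, 0, 0], [1, 0.3, 0, 0, 0], [1, 0.3, 0, 0, 0]]}}

```text
clock: 19.32
tcp_pos: [0.5633, 0.2187, 0.2452]
tcp_rot: [[0.032, -0.999, 0.0], [-0.999, -0.032, -0.0], [0.0, -0.0, -1.0]]
wrist_force: [-0.7, 1.9, 0.7]
finger_gap: 0.0004
```

```bash
python3 snap.py 14; python3 cov.py 14 .001
```

```text
19.3667 [0.5633 0.2187 0.2452] [[0.032, -0.999, 0.0], [-0.999, -0.032, -0.0], [0.0, -0.0, -1.0]] [-0.34  2.29 -0.36]
[ 5.7780e-01  2.3320e-01  1.8506e+00 -1.0000e-04] 1.7231588290164748
```

Call:
{"name": "carry_out", "arguments": {"motion": [[1, 0.1, 0, 0, 0], [1, 0.3, 0, 0, 0], [1, 0.3, 0, 0, 0], [1, 0.3, 0, 0, 0], [1, 0.3, 0, 0, 0], [1, 0.3, 0, 0, 0], [1, 0.3, 0, 0, 0], [1, 0.3, 0, 0, 0]]}}

```text
clock: 20.03
tcp_pos: [0.5633, 0.2186, 0.2452]
tcp_rot: [[0.032, -0.999, 0.0], [-0.999, -0.032, 0.0], [-0.0, -0.0, -1.0]]
wrist_force: [-1.4, 2.5, 0.1]
finger_gap: 0.0
```

Call:
{"name": "carry_out", "arguments": {"motion": [[1, 0.1, 0, 0, 0], [1, 0.3, 0, 0, 0], [1, 0.3, 0, 0, 0], [1, 0.3, 0, 0, 0], [1, 0.3, 0, 0, 0], [1, 0.3, 0, 0, 0], [1, 0.3, 0, 0, 0], [1, 0.3, 0, 0, 0]]}}

```text
clock: 20.7
tcp_pos: [0.5633, 0.2183, 0.2452]
tcp_rot: [[0.032, -0.999, 0.0], [-0.999, -0.032, 0.0], [-0.0, -0.0, -1.0]]
wrist_force: [-0.4, 4.3, -0.3]
finger_gap: -0.0005
```

```bash
python3 snap.py 15; python3 cov.py 15 .001
```

```text
20.75 [0.5633 0.2183 0.2452] [[0.032, -0.999, 0.0], [-0.999, -0.032, 0.0], [-0.0, -0.0, -1.0]] [-0.29  4.85 -0.59]
[ 5.7780e-01  2.3330e-01  1.8154e+00 -1.0000e-04] 1.7212774962257809
```

View pics/w15.png

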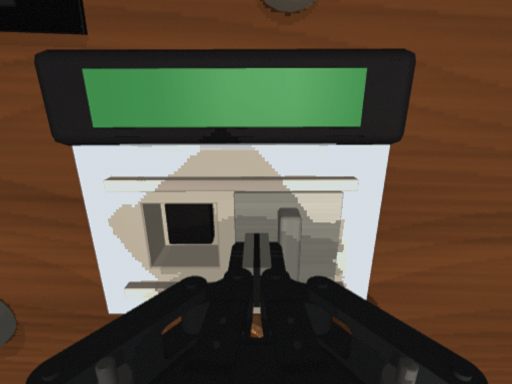

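The force rose to 4.5 N without further cover motion, so the stop is reached and the cover is shut (fit -0.1 mm). I'll back off and raise.

Call:
{"name": "carry_out", "arguments": {"motion": [[1, -2, 0, 0, 0], [1, -6, 0, 0, 0], [1, -10, 0, 0, 0], [1, -10, 0, -15, 0], [1, -10, 0, -40, 0], [1, -10, 0, -75, 0], [1, -10, 0, -110, 0], [1, -10, 0, -145, 0]]}}

```text
clock: 21.42
tcp_pos: [0.5628, 0.2278, 0.3915]
tcp_rot: [[0.032, -0.999, -0.001], [-0.999, -0.032, -0.001], [0.001, 0.001, -1.0]]
wrist_force: [1.6, -0.0, -0.4]
finger_gap: 0.0002
```

Call:
{"name": "carry_out", "arguments": {"motion": [[1, 0, 0, 0, 0], [1, 0, 0, 0, 0], [1, 0, 0, 0, 0], [1, 0, 0, 0, 0], [1, 0, 0, 0, 0], [1, 0, 0, 0, 0], [1, 0, 0, 0, 0], [1, 0, 0, 0, 0]]}}

```text
clock: 22.08
tcp_pos: [0.563, 0.2281, 0.3897]
tcp_rot: [[0.032, -0.999, -0.001], [-0.999, -0.032, -0.0], [0.0, 0.001, -1.0]]
wrist_force: [0.6, -0.3, 0.4]
finger_gap: 0.0001
```

```bash
python3 snap.py 16
python3 - <<'E'
from fit import *
f=np.load("w16.npz"); P=cloud(f["K"],f["M"],f["d"])
for j in (0,.002): print(fit(P,f["d"],x0=(.578,.2332,1.9,j),rowmax=230))
E
```

```text
22.1333 [0.563  0.2281 0.3898] [[0.032, -0.999, -0.001], [-0.999, -0.032, -0.0], [0.0, 0.001, -1.0]] [ 0.18 -0.19 -0.02]
(array([ 5.78186025e-01,  2.33298024e-01,  1.91070034e+00, -9.74984195e-05]), np.float64(1.5248148023078432))
(array([ 5.78211324e-01,  2.33312995e-01,  1.94395843e+00, -9.39668550e-05]), np.float64(1.5246351496192532))
```

View pics/w16.png

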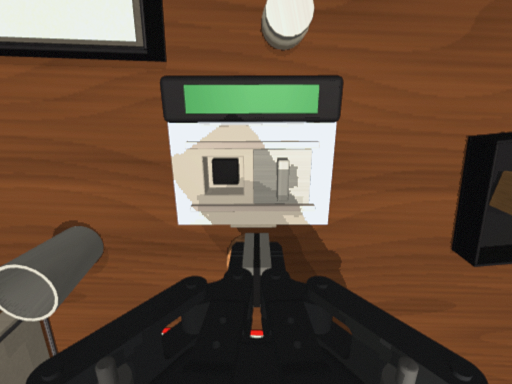

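The view shows the cover shut with the rib at (180, 283), the square well open at (172, 225), and the unit where it was. The arm is clear of everything.

```bash
python3 -c "
from station import order
print(order.job_done())"
```

```text
the job is handed in; nothing more can be done
None
```

I pushed the cover aside by its rib, held the round key down for about two seconds, pushed the cover back to its stop and raised the arm clear. I handed the job in at about 22 s; no verdict is reported.

- **Cover aside:** it opened to about 63 mm by the depth fit. That is 3 mm short of the stop, with the whole round well in view.
- **Key hold:** the key reached its hard bottom, shown by the force jumping from 7 N to 22 N with almost no further travel. I eased off to about 17 N. Total hold was roughly 2.2 s, judged from force and position because the key's travel cannot be read directly. During the press there was a sideways force of up to about 6 N, but the unit did not move.
- **Cover back:** I pushed in small steps until the force rose from about 1.5 N to 4.5 N with no more cover motion. The final fit puts the cover at -0.1 mm, which is shut.
- **Before and after:** the unit's fitted pose stayed within about 0.5 mm and 0.3° throughout. The initial fit had put the cover at about 2 mm open, so it either started slightly open or that first fit was off.
- **Not checked:** I did not measure the bystanders again. The arm went near none of them, and those visible in the last picture look in place. The square key was never approached below the cover's level.

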